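# Hold a capped tube down on the vortex mixer

### The arm

A 6-joint arm with a two-finger parallel gripper is mounted at the origin on a cart in front of the work surface, level with it; the furniture and walls round the work are solid. World frame = base frame: x ahead of the robot, y to its left, z up, the work surface at z = 0. Lengths are in m, angles in rad, forces in N, time in s.
With the tool pointing down it reaches from about 0.35 to 0.85 m from the base axis. Payload 8.1 kg.
Tool frame: the origin (TCP) lies at the very end of the fingers, on their centre line; the grasp point (between the pads) lies 19 mm behind it; z points along the fingers, y is the line along which they close (so a half turn about z gives the same grasp; the last joint's range is limited). The gripper opens to 93 mm and grips with 3 to 60 N. Pads are 15 mm wide; open, the fingers measure 128 mm over their backs; the gripper's body (75 mm by 188 mm) begins 65 mm behind the grasp point.
Start: joints at [1.022, 0.13, 1.488, -0, 1.523, -0.085], TCP at [0.268, 0.537, 0.219] pointing down, gripper open.
Joint ranges: [-2.96, 2.96], [-0.89, 2.26], [0.02, 2.5], [-1.34, 4.48], [0, 2.73], [-2.66, 2.66]. Speed limits (rad/s): [2.39, 2.39, 2.79, 3.14, 3.14, 3.14].

### API

Orientations are given as a rotation vector (axis times angle).
In Python, from plant import robot gives the robot as it stands.
- The arm moves only by the tool play_rows, never from a script. Its argument "deltas" is one flat list of numbers, 5 for each row, row after row: the shift along the tool's x, y, z in mm, then the turn about the tool's z in degrees, then the finger opening in mm, from 0 to 93. A call has 1 to 10 rows; each row shifts and turns the commanded pose from where the row before left it, along the tool's axes as they then stand; what a row does not reach is not made up. A row lasts 1/12 s, in which the tool goes at most 41.7 mm and 7.16 degrees, less where a joint would pass 70% of its speed; a pose out of reach is approached as far as the arm can. A call with a gripper value outside its range is refused whole. The fingers move at their own pace and stop on an object; "newtons" is the grip in N (left out, the last holds). Time passes only in rows, so rows that do not move let the fingers close. It gives the time, the measured TCP pose, the force, the opening and the grip force at its end, in the units of the state.
- robot.read_state(): the state, without advancing time (a new reading comes with each control period).
- robot.read_camera(name): name is "side" or "top" or "wrist"; returns a dict with "pixels" (400x640x3 uint8, blue, green, red), "mtx" (3x3 intrinsics, pixels), "D" ([k1, k2, p1, p2, k3] as OpenCV has them; the pictures are not rectified), "eye" and "rotation" of the camera in the world. Camera axes: x right, y up, looking along -z (the intrinsics and any distortion apply to the point x, -y, -z); pixel columns grow to the right and rows downward; lengths in m; the calibration is good to about 2 mm. A picture is of the moment at which its call begins. There is no depth.
- robot.close_job(): hands the job in; it is judged then, once.
The state is a dict: "t": time; "q": joint angles; "dq": joint speeds; "joint_torque": joint torques, N m; "tool_pos": TCP position; "orientation": TCP orientation; "force": force on the tool from outside, world axes, zero at the start; "wrist_torque": the same for the moment, N m; "opening": finger opening in m; "gripper_force": force on a finger pad.
Only numpy, scipy, OpenCV 4.12 (cv2) and the standard library are available. Lean on these libraries where they do the work, as an engineer would, in place of code of your own. Each camera call takes 0.05 s, during which the arm holds its last target. There are 200 camera calls.

### The job

Take the screw-capped centrifuge tube out of the rack and stand it tip down in the vortex mixer's sprung cup. Push down with the tube until the steel flange under the cup is flush with the top of the collar around it (about 7 mm down), never as far as the stop, and keep it there, upright, for at least three seconds; finish while still gripping the tube and holding the cup down, touching the mixer with the tube only. Leave the two open test tubes in the rack and the petri dish where they are.

Things in the scene. Friction and masses are not known exactly. Their poses are not given: they have to be found in the camera images.
- capped_tube: The tube to use: white conical centrifuge tube with grey ridged screw cap, 119 mm tall, 25 g. Origin: centre of its tip; z up along it. Tip 6 mm wide, cone up to 20 mm, body 16 mm wide up to 101, cap 22 mm wide from 101 to 119. Stands in one of three holes (varies) of the rack's front row, tip 3 mm above the bench, clear of the rack above 70 mm; 1 mm of play in the hole, pull it straight up.
- cap (a point): Point on the tube's axis in the middle of its cap, 110 mm above the tip: where to grip.
- rack: Blue grid test tube rack, 63 x 172 x 70 mm, fixed. Origin: centre of its underside. Its rows run along its y axis turned +0.105 rad about z. The three tubes stand in its front row (robot side), 60 mm apart, back row empty: fingers have room closing across the row (its x axis turned +0.105 rad). In some starts the rack is on the left of the mixer, in others on the right.
- test_tube_a: Open round-bottomed milky test tube, 17 mm across, 100 mm tall, in the rack; leave it. Origin at its foot.
- test_tube_b: A second such test tube in the rack; leave it. Origin at its foot.
- mixer: Vortex mixer: grey body 150 (x) x 120 (y) x 60 mm tall, fixed, with a dial and a rocker switch on its -x face. Origin: centre of its underside. In the middle of its top, on its z axis, an aluminium collar (72 mm across, 60 inside, top 72 mm above the bench) with the sprung cup standing in it.
- collar (a point): Centre of the collar, level with its top face, 72 mm above the bench. Does not move with the cup.
- seat (a point): Centre of the cup's inner floor, where the tube's tip rests; moves with the cup. 84 mm above the bench when up. The black rubber cup is a funnel, 20 mm deep, 20 mm wide inside at the floor, 34 mm at the rim (104 mm above the bench when up). The top of the steel flange, 50 mm across, lies 5 mm below this point and 7 mm above the collar when up.
- cup (a joint): Travel of the cup straight down, in m: 0 = up, 0.007 = flange flush with the collar, 0.014 = hard stop. A spring pushes it up: it starts to move at about 4.3 N, needs about 8.5 N at 0.007 and 12.7 N at the stop (600 N/m).
- dish: Closed clear petri dish, 60 mm across, 14 mm high, lying on the bench nearer the robot; leave it.
Things that resemble listed ones, but are neither listed nor needed, are in the scene too. Leave any blue or green look-alike of the capped_tube alone.

How it is judged:
By the outcome, as a careful person would: the job done as asked, in the order asked, and still so for the second after the job is handed in, while the arm keeps its last pose, push and grip.
It also fails if it takes over 48 s, if anything falls off the work surface, if the arm or the gripper's body presses on something with over 40 N, if the wrist force passes 120 N, or if a joint passes its speed limit or range.

## Working session

There is one attempt and no reset: what is moved stays moved. The work goes in short steps, Python scripts to look and compute and a tool call to move; the robot and the scene stay as the last step left them, time stands still between calls to the robot, and variables do not carry over. Pictures are saved under pics/ and viewed, at most 10 in all, crops included, and the job is handed in when it is done.

Besides the shell and the picture viewer there is one more tool, called after ">>>" as name(argument=value, ...) on one line, values as JSON. play_rows: Moves the arm, as the interface text tells. Its arguments: {"type":"object","properties":{"deltas":{"type":"array"},"newtons":{"type":"number"}},"required":["deltas"]}

```bash
mkdir -p pics; ls
cat > h.py <<'E'
import numpy as np, cv2
from plant import robot
from scipy.spatial.transform import Rotation as R
def cam(n):
    c=robot.read_camera(n); c['pixels']=np.asarray(c['pixels'],np.uint8); return c
def rot(c):
    r=np.asarray(c['rotation'],float); return r if r.shape==(3,3) else R.from_rotvec(r).as_matrix()
def ray(c,uv):
    p=cv2.undistortPoints(np.array([[uv]],float),np.asarray(c['mtx'],float),np.asarray(c['D'],float))[0,0]
    d=rot(c)@np.array([p[0],-p[1],-1]); return np.asarray(c['eye'],float),d/np.linalg.norm(d)
def onplane(c,uv,z):
    e,d=ray(c,uv); return e+d*(z-e[2])/d[2]
def proj(c,P):
    q=rot(c).T@(np.asarray(P,float)-np.asarray(c['eye'])); q=q*[1,-1,-1]
    return cv2.projectPoints(q.reshape(1,1,3),np.zeros(3),np.zeros(3),np.asarray(c['mtx'],float),np.asarray(c['D'],float))[0].ravel()
E
python3 - <<'E'
from h import *
for n in ('top','side'):
    c=cam(n); cv2.imwrite(f'pics/{n}0.png',c['pixels']); print(n,c['eye'],c['rotation'],c['mtx'],c['D'])
s=robot.read_state(); print(s)
E
```

```text
pics
top [0.40728322 0.01038082 1.04338465] [ 0.05593268 -0.07705003 -1.5895256 ] [[400.95742418   0.         307.89039345]
 [  0.         400.95742418 204.31610653]
 [  0.           0.           1.        ]] [-0.02262627  0.          0.          0.          0.        ]
side [0.38522004 0.83168077 0.70463039] [ 0.09305259 -1.39897813 -2.73065735] [[492.73241915   0.         311.00840948]
 [  0.         492.73241915 201.74879894]
 [  0.           0.           1.        ]] [-0.11872221  0.          0.          0.          0.        ]
{'t': 0.1, 'q': array([ 1.02154934e+00,  1.31122098e-01,  1.48914778e+00,  1.60068350e-05,
        1.52300725e+00, -8.53914896e-02]), 'dq': array([ 0.00185731, -0.00309379, -0.00197158,  0.00106663,  0.00040412,
        0.00096839]), 'joint_torque': array([ 1.90417566e-03, -5.61345041e+01, -4.93092155e+01,  7.70941051e-02,
        2.91847810e-02, -8.19428374e-05]), 'tool_pos': array([0.26814266, 0.53617914, 0.21768299]), 'orientation': array([-7.21984558e-01, -3.05694928e+00,  2.50559985e-03]), 'force': array([0.41042554, 0.42402029, 0.16388348]), 'wrist_torque': array([-0.03753933, -0.05503141, -0.03069635]), 'gripper_force': 0.0, 'opening': 0.09283054618115869}
```

View pics/top0.png

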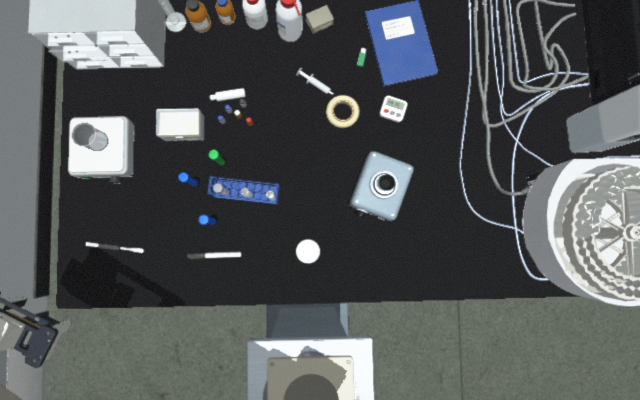

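View pics/side0.png

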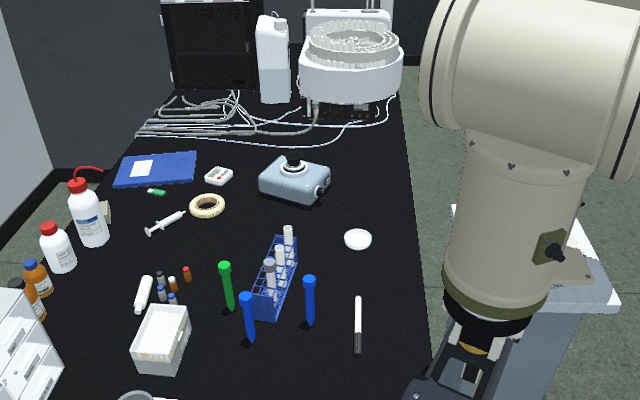

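The top view shows the rack at (243,190) with three tubes, and the mixer at (383,186) with its cup at (385,182). The dish is at (308,250) and the blue and green look-alikes stand round the rack. I'll zoom in on the rack and mixer.

Run:
```python
import cv2,numpy as np
t=cv2.imread('pics/top0.png');s=cv2.imread('pics/side0.png')
f=lambda a,r:cv2.resize(a,(400,300),interpolation=cv2.INTER_CUBIC)
a=f(t[155:215,203:283],0);b=f(t[150:225,335:435],0);c=f(s[220:325,220:360],0);d=f(s[145:211,250:338],0)
cv2.imwrite('pics/z0.png',np.vstack([np.hstack([a,b]),np.hstack([c,d])]))
```

```text
(no output)
```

View pics/z0.png

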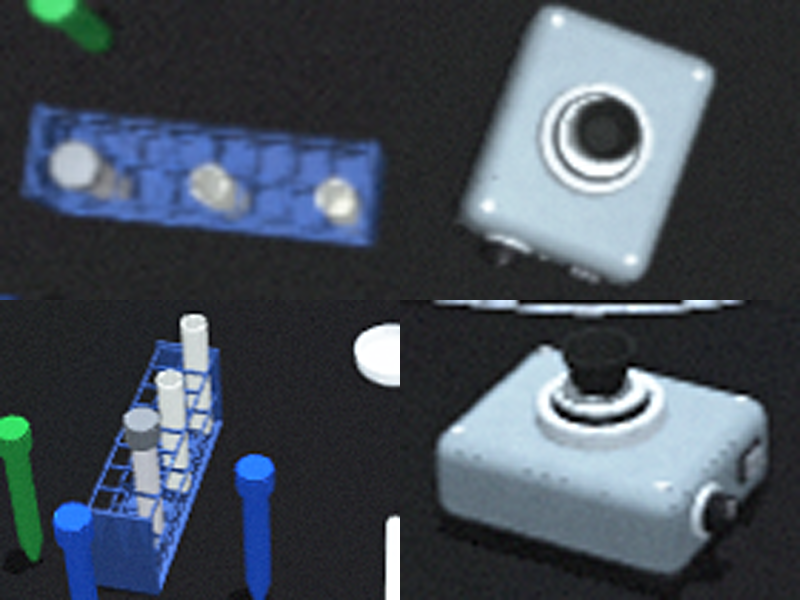

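```bash
cat >> h.py <<'E'
def tri(*cu):
    A=np.zeros((3,3));b=np.zeros(3);L=[]
    for c,uv in cu:
        e,d=ray(c,uv);M=np.eye(3)-np.outer(d,d);A+=M;b+=M@e;L.append((e,d))
    X=np.linalg.solve(A,b);return X,[np.linalg.norm(np.cross(X-e,d))*1e3 for e,d in L]
E
python3 - <<'E'
from h import *
np.set_printoptions(precision=4,suppress=True)
T=cam('top');S=cam('side')
def comps(c,x0,y0,x1,y1,lo,hi,maxsat=60,k=4):
    im=cv2.resize(c['pixels'][y0:y1,x0:x1],None,fx=k,fy=k,interpolation=cv2.INTER_CUBIC)
    h=cv2.cvtColor(im,cv2.COLOR_BGR2HSV);m=cv2.inRange(h,(0,0,lo),(180,maxsat,hi))
    cs,_=cv2.findContours(m,cv2.RETR_EXTERNAL,cv2.CHAIN_APPROX_NONE);o=[]
    for q in cs:
        if cv2.contourArea(q)>8*k*k:
            (u,v),(a,b),an=cv2.fitEllipse(cv2.convexHull(q)); o.append(((u+.5)/k-.5+x0,(v+.5)/k-.5+y0,a/k,b/k,an,cv2.contourArea(q)/k/k))
    return o
print('tubes top');R_=comps(T,203,165,283,215,140,255)
for r in R_: print(np.array(r),onplane(T,r[:2],.122),onplane(T,r[:2],.103))
print('collar top')
for lo in (215,230):
  for r in comps(T,355,160,415,210,lo,255): print(np.array(r),onplane(T,r[:2],.072))
print('collar side')
for lo in (215,230):
  for r in comps(S,270,150,330,182,lo,255): print(np.array(r),onplane(S,r[:2],.072))
print('cap side')
for lo,hi in ((140,190),(155,190)):
  for r in comps(S,255,255,284,275,lo,hi): print(np.array(r),onplane(S,r[:2],.122))
# mixer body outline top
for u,v in ((218,188),): 
  print(T['pixels'][v,u],T['pixels'][192,245],T['pixels'][184,372],S['pixels'][260,269],S['pixels'][267,269])
E
```

```text
tubes top
[224.5909 193.1688   2.8611   6.6774  97.1215   8.125 ] [0.5147 0.1889 0.122 ] [0.5169 0.1926 0.103 ]
[270.1105 194.8003   7.6645  10.2399 140.3275  56.2812] [0.5089 0.084  0.122 ] [0.511  0.0855 0.103 ]
[245.4659 192.0518   7.8319  10.9605 126.8022  60.0938] [0.5163 0.1408 0.122 ] [0.5186 0.1435 0.103 ]
[217.4504 187.5667   9.3064   9.7665  99.5742  67.7812] [0.528  0.2054 0.122 ] [0.5305 0.2094 0.103 ]
collar top
[ 383.5747  185.1514   51.4821   66.9796   77.7107 1897.75  ] [ 0.5329 -0.1898  0.072 ]
[356.7304 200.8712   3.567    4.1511  76.4879   9.6562] [ 0.4955 -0.1227  0.072 ]
[384.1301 183.8604  27.2623  27.7564  86.3731 577.7812] [ 0.5361 -0.1913  0.072 ]
collar side
[296.5464 169.8821  30.6068  60.5639  90.4834 941.25  ] [ 0.5263 -0.1739  0.072 ]
[296.0713 169.4629  25.7971  62.9992  94.4579 336.2188] [ 0.5277 -0.1758  0.072 ]
cap side
[270.4798 260.0851  11.2028  15.3276  69.1613  14.0312] [0.5265 0.2035 0.122 ]
[270.5472 259.9788  11.1998  15.1446  71.4606  10.125 ] [0.5265 0.2032 0.122 ]
[213 202 192] [182 184 180] [229 222 212] [206 190 179] [104  96  87]
```

```bash
cat >> h.py <<'E'
np.set_printoptions(precision=4,suppress=True)
def state():
    s=robot.read_state();M=R.from_rotvec(s['orientation']).as_matrix();return s,M
def plan(xyz,ydir=None):
    s,M=state();p=s['tool_pos'];a=0
    if ydir is not None:
        y=M.T@np.array([*ydir,0.]);a=np.degrees(np.arctan2(-y[0],y[1]));a=(a+90)%180-90
    d=M.T@(np.array(xyz)-p);M2=M@R.from_rotvec([0,0,np.radians(a)]).as_matrix()
    print('t',s['t'],'p',p,'tilt',M[:,2],'F',s['force'],'open',s['opening'],'q',s['q'])
    print('turn',a,'shift before turn',d*1e3,'shift if after turn',M2.T@(np.array(xyz)-p)*1e3,'yaxis',M[:,1])
E
python3 - <<'E'
from h import *
plan([.527,.204,.2],[.993,-.12])
T=cam('top')
for n,P in (('cap',[.527,.204,.122]),):print(n,proj(T,P))
print([onplane(T,p,.07) for p in ((203+37/5,155+105/5),(203+380/5,155+143/5),(203+376/5,155+243/5),(203+25/5,155+195/5))])
print('blue', onplane(T,(207,219),.119),onplane(T,(188,178),.119),'green',onplane(T,(214,155),.119))
E
```

```text
t 0.2 p [0.2682 0.5363 0.218 ] tilt [-0.0006 -0.001  -1.    ] F [-0.3895 -0.412   0.0037] open 0.09359943262464619 q [ 1.0216  0.1309  1.4889  0.      1.523  -0.0854]
turn 70.3166109211775 shift before turn [-380.1198 -181.4184   18.147 ] shift if after turn [-298.8506  296.803    18.147 ] yaxis [ 0.4474  0.8944 -0.0012]
cap [218.0568 187.9856]
[array([0.5637, 0.2336, 0.07  ]), array([0.5417, 0.0661, 0.07  ]), array([0.4927, 0.0687, 0.07  ]), array([0.5195, 0.2394, 0.07  ])]
blue [0.4559 0.2302 0.119 ] [0.5521 0.2744 0.119 ] green [0.6052 0.2141 0.119 ]
```

>>> play_rows(deltas=[0,0,0,7.1,50,0,0,0,7.1,50,0,0,0,7.1,50,0,0,0,7.1,50,0,0,0,7.1,50,0,0,0,7.1,50,0,0,0,7.1,50,0,0,0,7.1,50,0,0,0,7.1,50,0,0,0,7,50], newtons=30)

```text
t: 1.08
tool_pos: [0.2683, 0.5365, 0.2184]
orientation: [2.368, 2.065, -0.001]
force: [0.0, -0.3, 0.6]
opening: 0.0498
gripper_force: 0.0
```

>>> play_rows(deltas=[-15,15,0,0,50,-30,30,0,0,50,-35,35,0,0,50,-35,35,0,0,50,-35,35,0,0,50,-35,35,0,0,50,-35,34,0,0,50,-30,30,0,0,50,-10,8,0,0,50,0,0,0,0,50])

```text
t: 1.92
tool_pos: [0.4668, 0.2743, 0.2185]
orientation: [2.366, 2.066, -0.001]
force: [-0.3, 0.5, 0.4]
opening: 0.0499
gripper_force: 0.0
```

Run:
```python
from h import *
plan([.527,.204,.094],[.992,-.13])
c=cam('wrist');cv2.imwrite('pics/w1.png',c['pixels']);print(c['eye'],rot(c),proj(c,[.527,.204,.122]))
```

```text
t 1.9167 p [0.4668 0.2743 0.2185] tilt [ 0.0002 -0.0008 -1.    ] F [-0.3275  0.4527  0.4004] open 0.04988346269973301 q [ 0.4371 -0.0277  1.652  -0.0008  1.5175  0.5721]
turn -0.26851135894224853 shift before turn [-61.4308  69.0438 124.604 ] shift if after turn [-61.7537  68.7552 124.604 ] yaxis [ 0.9909 -0.1346  0.0003]
[0.4769 0.3505 0.3842] [[ 0.9908  0.1307  0.036 ]
 [-0.1355  0.9524  0.273 ]
 [ 0.0014 -0.2753  0.9613]] [388.8548 258.8782]
```

View pics/w1.png

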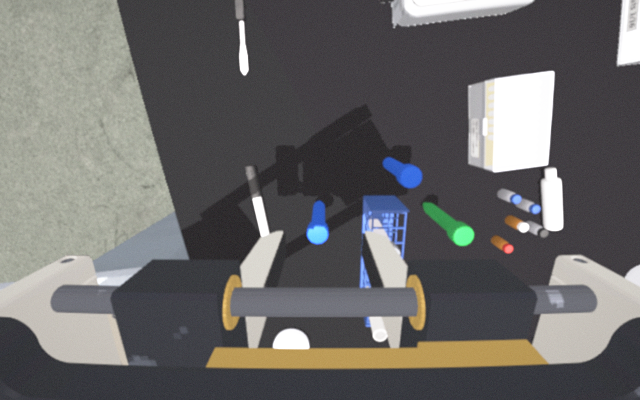

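The wrist view shows the end of the rack at (383,205), the blue look-alikes at (318,230) and (405,170), and the green one at (460,230). The fast rows fell short by about 90 mm, so I'll use smaller steps.

>>> play_rows(deltas=[-6,7,0,-0.3,50,-9,10,0,0,50,-10,11,0,0,50,-10,11,0,0,50,-10,11,0,0,50,-9,10,0,0,50,-6,7,0,0,50,-1.5,2,0,0,50,0,0,5,0,50,0,0,0,0,50])

```text
t: 2.8
tool_pos: [0.5253, 0.2078, 0.2125]
orientation: [-2.355, -2.078, 0.002]
force: [-0.1, -0.4, -0.2]
opening: 0.0498
gripper_force: 0.0
```

Run:
```python
from h import *
plan([.527,.204,.094],[.992,-.13])
```

```text
t 2.8 p [0.5253 0.2078 0.2125] tilt [-0.0014 -0.0001 -1.    ] F [-0.1185 -0.4282 -0.1912] open 0.049813000637752514 q [0.2857 0.04   1.5949 0.0003 1.508  0.4107]
turn 0.30224084902850734 shift before turn [ -3.5057   2.317  118.5132] shift if after turn [ -3.4934   2.3355 118.5132] yaxis [ 0.9922 -0.1247 -0.0014]
```

>>> play_rows(deltas=[-3,2,5,0,50,-0.5,0.3,12,0,50,0,0,15,0,50,0,0,17,0,50,0,0,17,0,50,0,0,17,0,50,0,0,15,0,50,0,0,12,0,50,0,0,6,0,50,0,0,2.5,0,50])

```text
t: 3.63
tool_pos: [0.5266, 0.2036, 0.0933]
orientation: [-2.355, -2.078, 0.003]
force: [-1.3, 0.3, 0.6]
opening: 0.0504
gripper_force: 0.0
```

Run:
```python
from h import *
plan([.527,.204,.094])
t=cam('top');s=cam('side')
f=lambda a:cv2.resize(a,(400,300),interpolation=cv2.INTER_CUBIC)
cv2.imwrite('pics/g1.png',np.hstack([f(t['pixels'][155:215,190:270]),f(s['pixels'][210:315,210:350])]))
```

```text
t 3.6333 p [0.5266 0.2036 0.0933] tilt [-0.0024 -0.0006 -1.    ] F [-1.3217  0.2566  0.5867] open 0.05040200374944409 q [0.2781 0.1326 1.7202 0.     1.2913 0.4031]
turn 0 shift before turn [ 0.4357  0.3482 -0.6524] shift if after turn [ 0.4357  0.3482 -0.6524] yaxis [ 0.9922 -0.1246 -0.0023]
```

View pics/g1.png

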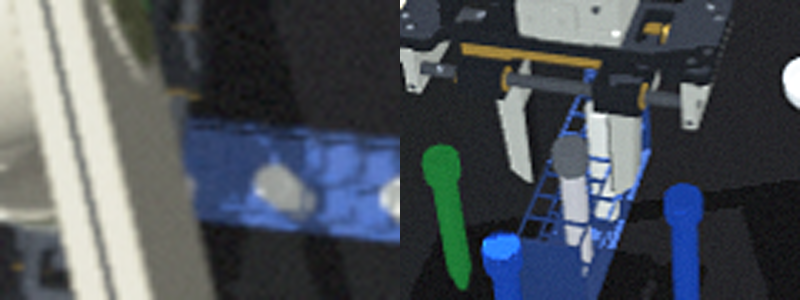

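The side crop shows the cap at (570,155), midway between the fingers at (515,130) and (625,150). I'm closing now.

>>> play_rows(deltas=[0,0,0,0,35,0,0,0,0,28,0,0,0,0,22,0,0,0,0,15,0,0,0,0,10,0,0,0,0,10,0,0,0,0,10,0,0,0,0,10], newtons=40)

```text
t: 4.4
tool_pos: [0.528, 0.2038, 0.0955]
orientation: [2.356, 2.078, 0.001]
force: [0.4, 0.4, 1.9]
opening: 0.0199
gripper_force: 40.0
```

>>> play_rows(deltas=[0,0,-4,0,10,0,0,-8,0,10,0,0,-12,0,10,0,0,-16,0,10,0,0,-20,0,10,0,0,-20,0,10,0,0,-20,0,10,0,0,-20,0,10,0,0,-18,0,10,0,0,-12,0,10])

```text
t: 5.23
tool_pos: [0.5284, 0.204, 0.2488]
orientation: [2.355, 2.077, 0.005]
force: [-0.5, 0.1, -0.5]
opening: 0.02
gripper_force: 40.0
```

Run:
```python
from h import *
plan([.535,-.19,.26])
t=cam('top');s=cam('side')
f=lambda a:cv2.resize(a,(400,300),interpolation=cv2.INTER_CUBIC)
cv2.imwrite('pics/g2.png',np.hstack([f(t['pixels'][155:215,190:270]),f(s['pixels'][150:300,200:400])]))
```

```text
t 5.2333 p [0.5284 0.204  0.2488] tilt [ 0.0033  0.001  -1.    ] F [-0.4916  0.145  -0.4796] open 0.019953074427209734 q [0.2779 0.0251 1.5442 0.0001 1.5688 0.4031]
turn 0 shift before turn [-390.0877   55.8133  -11.5535] shift if after turn [-390.0877   55.8133  -11.5535] yaxis [ 0.9922 -0.1248  0.0031]
```

View pics/g2.png

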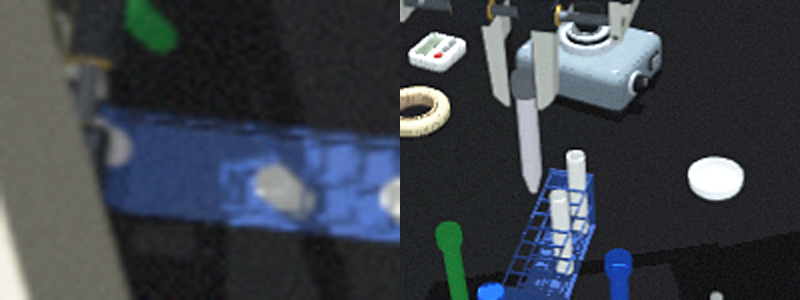

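The side crop shows the tube lifted clear of the rack, hanging near vertical with its tip at (533,190), and both test tubes left in place. Next I'll carry it towards the mixer.

>>> play_rows(deltas=[-6,1,0,0,10,-14,2,0,0,10,-20,3,0,0,10,-24,3,0,0,10,-26,4,0,0,10,-26,4,0,0,10,-26,4,0,0,10,-26,4,0,0,10,-26,4,0,0,10,-26,4,0,0,10])

```text
t: 6.17
tool_pos: [0.5315, -0.021, 0.2433]
orientation: [-2.355, -2.076, 0.004]
force: [-0.5, 0.4, 0.2]
opening: 0.0195
gripper_force: 40.0
```

>>> play_rows(deltas=[-26,4,0,0,10,-26,4,0,0,10,-26,4,0,0,10,-26,4,0,0,10,-22,2,0,0,10,-18,2,0,0,10,-12,2,0,0,10,-6,1,0,0,10,-3,0,0,0,10,0,0,0,0,10])

```text
t: 7.0
tool_pos: [0.5348, -0.1854, 0.2446]
orientation: [-2.356, -2.077, 0.001]
force: [0.1, 0.0, 0.5]
opening: 0.02
gripper_force: 40.0
```

Run:
```python
from h import *
plan([.536,-.19,.25])
f=lambda a:cv2.resize(a,(400,300),interpolation=cv2.INTER_CUBIC)
t=cam('top');s=cam('side');w=cam('wrist')
for n,c in (('t',t),('s',s),('w',w)): cv2.imwrite(f'pics/h_{n}.png',c['pixels'])
a=f(s['pixels'][100:190,235:355]);b=cv2.resize(w['pixels'],(400,250));b=np.vstack([b,np.zeros((50,400,3),np.uint8)])
c=f(cv2.imread('pics/side0.png')[145:190,265:325])
d=f(cv2.imread('pics/top0.png')[162:207,355:415])
cv2.imwrite('pics/h1.png',np.vstack([np.hstack([a,b]),np.hstack([c,d])]))
```

```text
t 7.0 p [ 0.5348 -0.1854  0.2446] tilt [-0.0009  0.0005 -1.    ] F [0.0659 0.022  0.5239] open 0.02002465151535939 q [-0.4243  0.03    1.547   0.0001  1.5657 -0.2986]
turn 0 shift before turn [-4.418   1.7741 -5.4418] shift if after turn [-4.418   1.7741 -5.4418] yaxis [ 0.9921 -0.1254 -0.001 ]
```

View pics/h1.png

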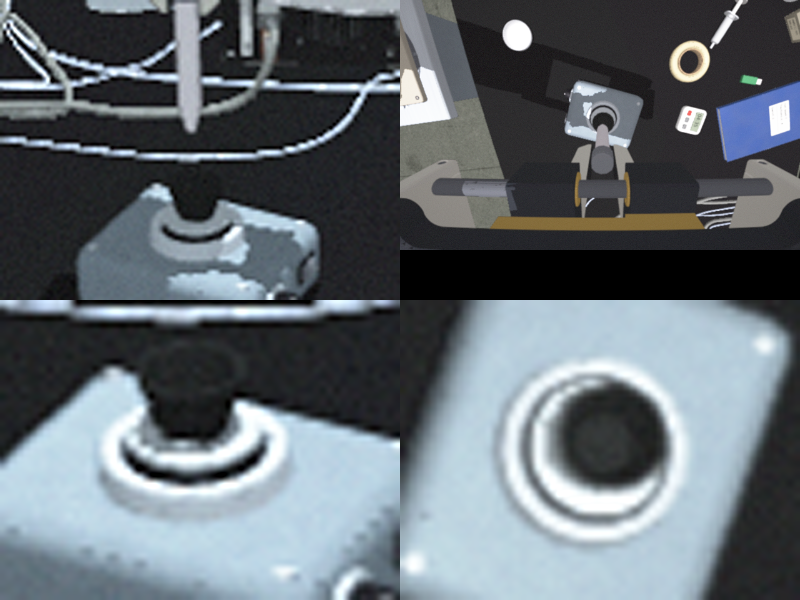

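Run:
```python
from h import *
t=cam('top');s=cam('side');w=cam('wrist')
print('collar top',onplane(t,(383.8,184.1),.072),'side',onplane(s,(293.9,166.7),.072), tri((t,(383.8,184.1)),(s,(293.9,166.7))))
r=((190/6.667)+265-.4,(375-300)/6.667+145-.4); print('rim side',r,onplane(s,r,.104))
C=[.5358,-.191]
for z in (.072,.104): print(z,'t',proj(t,[*C,z]),'s',proj(s,[*C,z]),'w',proj(w,[*C,z]))
p=robot.read_state()['tool_pos'];tip=p+[0,0,-.091]
print('tip pred',proj(s,tip),'obs 292,138.7', 'w pred', proj(w,tip), 'w top',proj(w,tip+[0,0,.119]))
im=w['pixels'];cv2.imwrite('pics/wc.png',cv2.resize(im[110:290,230:430],(800,720))[:600])
```

```text
collar top [ 0.5355 -0.1905  0.072 ] side [ 0.5345 -0.1882  0.072 ] (array([ 0.5353, -0.1908,  0.0704]), [np.float64(0.3895110218926209), np.float64(0.38951102189261994)])
rim side (293.09857507124644, 155.8494375281236) [ 0.5349 -0.186   0.104 ]
0.072 t [384.0162 183.9681] s [293.5241 166.079 ] w [324.3395 191.0623]
0.104 t [386.736  182.1463] s [292.9791 154.7846] w [324.4599 197.6901]
tip pred [291.9446 137.6835] obs 292,138.7 w pred [323.4077 204.8512] w top [323.6396 266.047 ]
```

View pics/wc.png

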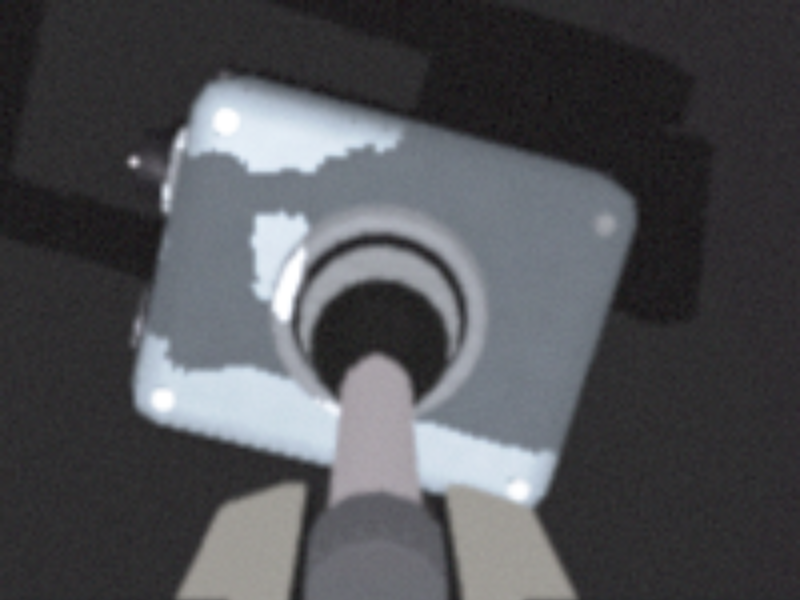

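The wrist crop shows the tube tip at about (378,358), on the collar's centre column (380,312). The tip needs about 5 mm more along -y. I'll descend to just above the cup floor.

>>> play_rows(deltas=[-2,0.5,0,0,10,-2.5,0.7,0,0,10,-0.7,0.2,3,0,10,0,0,8,0,10,0,0,11,0,10,0,0,12,0,10,0,0,11,0,10,0,0,8,0,10,0,0,5,0,10,0,0,2,0,10])

```text
t: 8.13
tool_pos: [0.5352, -0.1902, 0.1834]
orientation: [-2.355, -2.077, 0.001]
force: [-0.5, 0.0, -0.8]
opening: 0.0198
gripper_force: 40.0
```

>>> play_rows(deltas=[0,0,0,0,10,0,0,0,0,10])

```text
t: 8.3
tool_pos: [0.5362, -0.1906, 0.1855]
orientation: [2.356, 2.078, 0.0]
force: [-0.1, -0.5, 0.3]
opening: 0.0201
gripper_force: 40.0
```

>>> play_rows(deltas=[0,0,3,0,10,0,0,3,0,10,0,0,0,0,10,0,0,0,0,10])

```text
t: 8.63
tool_pos: [0.5358, -0.1905, 0.179]
orientation: [-2.356, -2.078, 0.0]
force: [-0.4, 0.4, -0.2]
opening: 0.02
gripper_force: 40.0
```

>>> play_rows(deltas=[0,0,2,0,10,0,0,1,0,10,0,0,0,0,10,0,0,0,0,10])

```text
t: 8.97
tool_pos: [0.5362, -0.1907, 0.1765]
orientation: [2.356, 2.078, 0.0]
force: [-0.6, 1.2, 2.1]
opening: 0.02
gripper_force: 40.0
```

>>> play_rows(deltas=[0,0,1,0,10,0,0,1,0,10,0,0,0,0,10,0,0,0,0,10])

```text
t: 9.3
tool_pos: [0.5362, -0.1907, 0.1746]
orientation: [2.355, 2.077, 0.001]
force: [-0.8, 0.3, 5.4]
opening: 0.0198
gripper_force: 40.0
```

>>> play_rows(deltas=[0,0,1,0,10,0,0,1,0,10,0,0,1,0,10,0,0,0,0,10,0,0,0,0,10])

```text
t: 9.72
tool_pos: [0.5363, -0.1908, 0.1718]
orientation: [2.355, 2.077, 0.001]
force: [-1.6, -0.2, 5.7]
opening: 0.0194
gripper_force: 40.0
```

```bash
cat > m.py <<'E'
from h import *
F=[];Z=[]
for i in range(8):
    c=cam('side'); s=robot.read_state(); F.append(s['force']);Z.append(s['tool_pos'])
print(s['t'],np.mean(F,0),np.std(F,0),np.mean(Z,0),np.std(Z,0),'tilt',state()[1][:,2])
cv2.imwrite('pics/p_%.0f.png'%(s['t']*100),cv2.resize(c['pixels'][145:190,265:325],(800,600),interpolation=cv2.INTER_CUBIC))
E
python3 m.py; ls pics
```

```text
10.1167 [-0.4737 -0.2554  6.6339] [0.4126 0.4544 0.6104] [ 0.5363 -0.1908  0.1719] [0. 0. 0.] tilt [ 0.0011 -0.0005 -1.    ]
g1.png
g2.png
h1.png
h_s.png
h_t.png
h_w.png
p_1012.png
side0.png
top0.png
w1.png
wc.png
z0.png
```

>>> play_rows(deltas=[0,0,1,0,10,0,0,1,0,10,0,0,0.9,0,10,0,0,0,0,10,0,0,0,0,10])

```text
t: 10.53
tool_pos: [0.5364, -0.1908, 0.1692]
orientation: [2.355, 2.077, 0.001]
force: [-1.2, -0.4, 8.2]
opening: 0.0201
gripper_force: 40.0
```

```bash
python3 m.py; ls -t pics|head -1
```

```text
10.9333 [-1.0006  0.3056  7.9638] [0.4253 0.3405 0.6777] [ 0.5364 -0.1908  0.1693] [0. 0. 0.] tilt [ 0.0014 -0.0007 -1.    ]
p_1093.png
```

View pics/p_1093.png

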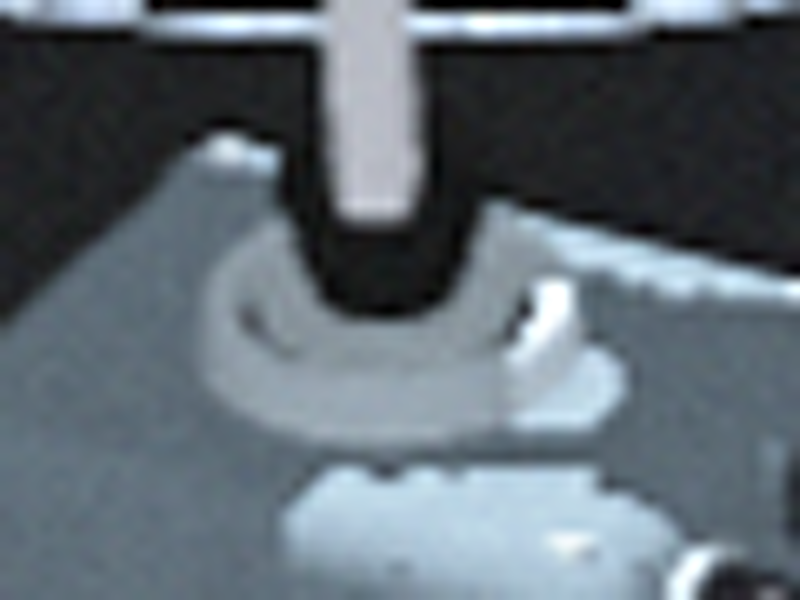

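The side crop shows the tube upright in the cup, and the flange nearly level with the collar with almost no dark gap at (370,345). I'll check the travel from the sub-pixel shift of the cup/flange edge.

Run:
```python
from h import *
a=cv2.imread('pics/h_s.png').astype(float).mean(2); S=[cam('side') for _ in range(6)]
b=np.mean([c['pixels'].astype(float).mean(2) for c in S],0);c=S[0]
for u in range(289,298):
    o=[]
    for im in (a,b):
        col=im[158:176,u]; lo=col[:8].min(); 
        hi=col[5:].max(); th=(lo+110)/2 if 0 else 80
        i=next(k for k in range(4,17) if col[k]<th<=col[k+1]); o.append(158+i+(th-col[i])/(col[i+1]-col[i]))
    print(u,np.array(o),o[1]-o[0])
print(a[158:176,293].astype(int),b[158:176,293].astype(int))
q=lambda z:proj(c,[.5355,-.178,z])[1]
print('px for 7mm',q(.072)-q(.079))
F=[robot.read_state()['force'][2]]
print(F, robot.read_state()['t'])
```

```text
289 [165.1244 167.4663] 2.3419189804768052
290 [165.5797 168.1075] 2.5277421947605205
291 [165.7625 168.4287] 2.666238317757035
292 [165.9048 168.471 ] 2.566205837173584
293 [166.1468 168.522 ] 2.3751785354398294
294 [166.1966 168.5462] 2.349661577985273
295 [166.1806 168.4895] 2.3089162711840174
296 [165.7895 168.3495] 2.560060270516516
297 [165.4089 167.7405] 2.3315953711114332
[ 24  23  29  25  26  26  27  19  69 142 150 162 126  53  31 153 170 168] [189 190 196 116  35  24  26  26  27  23  19 135 151 150 151 163 169 166]
px for 7mm 2.4546887357361697
[np.float64(8.257353330397843)] 11.2333
```

>>> play_rows(deltas=[0,0,0.2,0,10,0,0,0,0,10,0,0,0,0,10,0,0,0,0,10,0,0,0,0,10,0,0,0,0,10,0,0,0,0,10,0,0,0,0,10,0,0,0,0,10,0,0,0,0,10])

```text
t: 12.07
tool_pos: [0.5364, -0.1908, 0.1691]
orientation: [2.355, 2.077, 0.001]
force: [-0.3, -0.6, 8.6]
opening: 0.02
gripper_force: 40.0
```

>>> play_rows(deltas=[0,0,0,0,10,0,0,0,0,10,0,0,0,0,10,0,0,0,0,10,0,0,0,0,10,0,0,0,0,10,0,0,0,0,10,0,0,0,0,10,0,0,0,0,10,0,0,0,0,10])

```text
t: 12.9
tool_pos: [0.5364, -0.1908, 0.1691]
orientation: [2.355, 2.077, 0.001]
force: [-2.1, -0.4, 8.5]
opening: 0.02
gripper_force: 40.0
```

>>> play_rows(deltas=[0,0,0,0,10,0,0,0,0,10,0,0,0,0,10,0,0,0,0,10,0,0,0,0,10,0,0,0,0,10,0,0,0,0,10,0,0,0,0,10,0,0,0,0,10,0,0,0,0,10])

```text
t: 13.73
tool_pos: [0.5364, -0.1908, 0.1691]
orientation: [2.355, 2.077, 0.001]
force: [-2.1, 0.1, 9.0]
opening: 0.0196
gripper_force: 40.0
```

>>> play_rows(deltas=[0,0,0,0,10,0,0,0,0,10,0,0,0,0,10,0,0,0,0,10,0,0,0,0,10,0,0,0,0,10,0,0,0,0,10,0,0,0,0,10,0,0,0,0,10,0,0,0,0,10])

```text
t: 14.57
tool_pos: [0.5364, -0.1909, 0.1691]
orientation: [2.355, 2.077, 0.001]
force: [-1.1, -0.1, 8.7]
opening: 0.0199
gripper_force: 40.0
```

>>> play_rows(deltas=[0,0,0,0,10,0,0,0,0,10,0,0,0,0,10,0,0,0,0,10,0,0,0,0,10,0,0,0,0,10])

```text
t: 15.07
tool_pos: [0.5364, -0.1908, 0.1691]
orientation: [2.355, 2.077, 0.001]
force: [-1.2, 0.2, 8.1]
opening: 0.0198
gripper_force: 40.0
```

```bash
python3 m.py
python3 - <<'E'
from h import *
c=cam('side');cv2.imwrite('pics/fin.png',cv2.resize(c['pixels'][60:210,190:390],(800,600),interpolation=cv2.INTER_CUBIC))
E
```

```text
15.4667 [-1.0517  0.436   8.5905] [0.6607 0.327  0.4643] [ 0.5364 -0.1909  0.1691] [0. 0. 0.] tilt [ 0.0014 -0.0008 -1.    ]
```

View pics/fin.png

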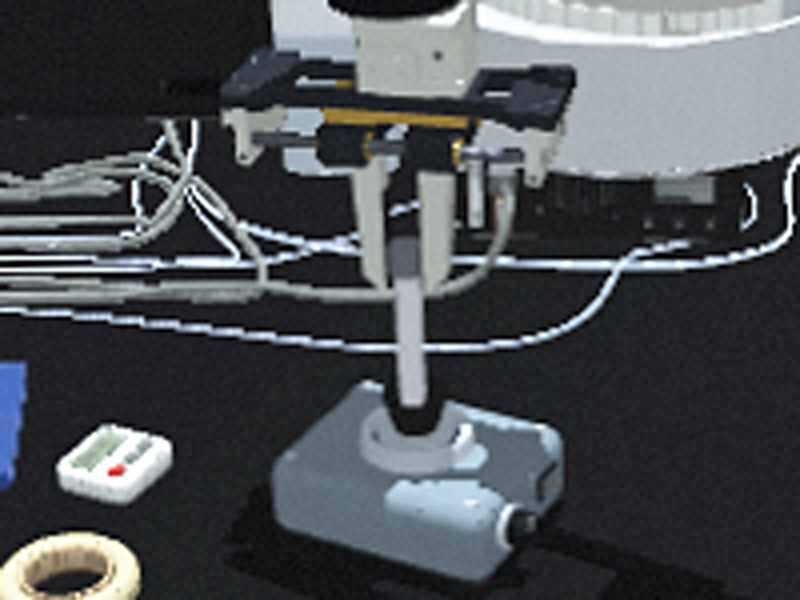

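The picture shows the gripper at (405,200) holding the tube upright with its tip in the cup at (413,410). Only the tube touches the mixer, and the push reads 8.6 N, so I'm handing in.

```bash
python3 -c "
from plant import robot
print(robot.close_job())"
```

```text
the job is handed in; nothing more can be done
None
```

The job is handed in: the arm still grips the capped tube upright in the mixer cup, held down about 7 mm (8.6 N) for over 3 s, with only the tube touching the mixer; I saw no verdict.

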